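# Change the came bender to its large forming roller

## Robot

A 6-joint arm with a two-finger parallel gripper is mounted at the origin on the work surface. World frame = base frame: x ahead of the robot, y to its left, z up, the work surface at z = 0. Lengths are in m, angles in rad, forces in N, time in s.
With the tool pointing down it reaches from about 0.25 to 0.775 m from the base axis. Payload 4 kg.
Tool frame: the origin (TCP) lies midway between the tips of the shut fingers; the grasp point (between the pads) lies 19 mm behind it; z points along the fingers, y is the direction in which the jaws open and shut (so a half turn about z gives the same grasp; the last joint's range is limited). The gripper opens to 94 mm and grips with 3 to 60 N. Pads are 16 mm wide; open, the fingers measure 119 mm over their backs; the gripper's body (75 mm by 177 mm) begins 78 mm behind the grasp point.
Start: joints at [-1.327, 0.087, 1.371, -0, 1.684, -0.103], TCP at [0.187, -0.517, 0.206] pointing down, gripper open.
Joint ranges: [-3.1, 3.1], [-0.76, 2.03], [0.27, 2.55], [-1.08, 4.22], [0.17, 2.65], [-2.57, 2.57]. Speed limits (rad/s): [2.79, 2.79, 3.14, 3.14, 3.14, 3.14].

## Interface

Orientations are given as [roll, pitch, yaw] about the fixed x, y, z axes, in that order (R = Rz(yaw) Ry(pitch) Rx(roll)).
In Python, from bench import robot gives the robot as it stands.
- The arm moves only by the tool drive_tool, never from a script. Its argument "series" is a list that holds one entry, the list of rows, each a list of 7 numbers: the turn, a rotation vector about the tool's x, y, z in rad, then the shift along the tool's x, y, z in cm, then the opening in per cent of the stroke, from 0 (shut) to 100 (fully open). In form: [[[rx, ry, rz, tx, ty, tz, fingers], ...]]. A call has 1 to 20 rows; each row is the pose to reach, as a shift and turn from the pose measured when the call began, along the tool's axes at that moment; what a row does not reach only later rows make up. A row lasts 1/10 s, in which the tool goes at most 50 mm and 8.59 degrees, less where a joint would pass 70% of its speed; a pose out of reach is approached as far as the arm can. A call with a gripper value outside its range is refused whole. The fingers move at their own pace and stop on an object; the grip force is fixed at half the most. Time passes only in rows, so rows that repeat a pose let the fingers close. It gives the time, the measured TCP pose, the force and the opening at its end, in the units of the state.
- robot.get_obs(): the state, without advancing time (a new reading comes with each control period).
- robot.snapshot(name): name is "scene" or "top" or "wrist"; returns a dict with "img" (420x560x3 uint8, blue, green, red), "depth" (420x560 float32, m along the optical axis (not along the pixel's ray), 0 where there is no reading), "vertical_fov" (degrees; the focal length in pixels is half the picture's height over the tangent of half this angle, whatever the lens; pixels are square), "cx", "cy" (the principal point, pixels), "rvec" (rotation vector, rad) and "tvec" (3), from world to camera coordinates, as OpenCV has them. Camera axes: x right, y down, z forward; pixel columns grow to the right and rows downward; lengths in m; the calibration is good to about 2 mm. A picture is of the moment at which its call begins.
- robot.close_job(): hands the job in, once; it reports no verdict.
The state is a dict: "time": time; "joint_positions": joint angles; "qvel": joint speeds; "joint_torque": joint torques, N m; "tool_pos": TCP position; "ee_rot": TCP orientation; "wrist_force": force on the tool from outside, world axes, zero at the start; "wrist_torque": the same for the moment, N m; "width": finger opening in m.
Only numpy, scipy, OpenCV 4.12 (cv2) and the standard library are available. Lean on these libraries where they do the work, as an engineer would, in place of code of your own. Each camera call takes 0.05 s, during which the arm holds its last target.

## Task

The next strip of came needs a wide curve, so set up the bender for it: take the larger of the two forming rollers from the wooden rack and slide its spindle down the bore of the bearing housing, holding it until the wheel sits fully home on the housing (do not let it drop in, and do not ram it). Then lift the black-knobbed lever out of its parking bay, swing the pressure arm in towards the roller, let the lever down fully into the closed notch at the end of the gate, and let go. Leave the smaller roller in the rack and the other things on the bench where they are.

Things in the scene. Friction and masses are not known exactly. Their poses are not given: they have to be found in the camera images.
- large_roller_mid (a point): Middle of the large steel roller, half-way up its axis (z, up); 112 mm tall, 0.5 to 0.8 kg. From below: spindle 30 mm dia x 40 with 1.5 mm tip chamfer; wheel 66 mm dia x 30 with a groove round it; plain hub 34 mm dia x 42, gripped from above. Wheel's underside is 16 mm below this point, its top 14 above, hub's top 56 above. Stands in the rack, wheel on the rack's top.
- small_roller_mid (a point): Middle of the small roller in the other hole of the rack: same heights, spindle and hub as the large one, but its wheel is only 46 mm in diameter. Stays in the rack.
- roller_rack: Wooden rack fixed to the bench, 80 mm (x) by 215 mm (y) by 50 mm high, origin at the centre of its underside. Two holes, 33 mm wide, 55 mm either side of the middle along y; which roller stands in which varies.
- bore (a point): Centre of the bore's mouth, on top of the bender's round steel bearing housing (68 mm dia, top 60 mm above the bench). Bore vertical, 31.2 mm dia, 42 mm deep. Axes are those of the fixed bender, z up. With a roller fully home its wheel rests on the housing, its middle 16 mm above this point. Grey base plate: x -145 to 60, y -125 to 125 mm from here.
- pivot (a point): Top of the pressure arm's vertical pivot on the bender, at x -51, y -85, z +12 mm from the bore in bender axes; axes as the bender. The arm carries, 85 mm out, a pressure roller (44 mm dia, 6 mm thick tongue) which enters the groove of a fully seated large roller when closed. Stiff: stays where left, about 1 N at the knob.
- closed_notch (a point): Floor of the gate's closed notch, where the lever bar ends up. The gate is a grey arc-shaped upright 185 mm from the pivot. From here, going anticlockwise from above: a tall stop just before; notch 20 mm wide for the 14 mm bar; tooth 10 mm high, 13 mm wide; parking bay 60 mm long; tall stop. Axes as the bender.
- pressure_arm (a joint): Swing of arm and lever about the pivot, rad. 0: closed, pointing along the bender's +y. Positive is open, anticlockwise from above, away from the bore. The lever lies in the closed notch from -0.016 to 0.016; the tooth spans 0.054 to 0.125; in the parking bay the lever is free from 0.17 to 0.41 and starts there.
- lever (a joint): Lift of the lever about its pin on the arm, rad: 0 level, down in bay or notch; positive raises the knob, at most 0.6. Clears the tooth above 0.18. Raising the knob 31 mm gives 0.25 and draws it 14 mm towards the pivot. Falls back by its own weight, about 2 N at the knob.
- lever_pin (a point): Middle of the level hinge pin of the lever, 120 mm from the pivot, 15 mm above the bore's mouth. The lever bar runs outwards from it along this point's y; the knob's centre is 130 mm along y and 39 mm along z from it.
- knob (a point): Centre of the black ball knob, 34 mm dia, at the lever's end, gripped from above with the fingers across the lever. Lever bar (14 mm wide, 10 thick) has its top 34 mm below this point. With the lever down it is 114 mm above the bench and 250 mm out from the pivot.
- flux_bottle_mid (a point): Middle of a white bottle, 60 mm dia, 130 mm tall, loose on the bench. Leave alone.
- solder_spool_mid (a point): Middle of a grey metal spool, 64 mm dia, 58 mm tall, loose on the bench. Leave alone.
- flux_brush: A brush 170 mm long lying on the bench beyond the bender, origin near its middle. Leave alone.
Mind the look-alikes: they are no part of the job. What is shaped like the part that bears large_roller_mid but pink is not meant.

How it is judged:
By the outcome, as a careful person would: the job done as asked, in the order asked, and still so for the second after the job is handed in, with the robot touching nothing.
It also fails if it takes over 56 s, if anything falls off the work surface, if the arm or the gripper's body presses on something with over 40 N, if the wrist force passes 120 N, or if a joint passes its speed limit or range.

## Working session

There is one attempt and no reset: what is moved stays moved. The work goes in short steps, Python scripts to look and compute and a tool call to move; the robot and the scene stay as the last step left them, time stands still between calls to the robot, and variables do not carry over. Pictures are saved under pics/ and viewed, and the job is handed in when it is done.

Besides the shell and the picture viewer there is one more tool, called after "Call:" as a command line: name --argument value ..., lists and objects as JSON in quotes. drive_tool: Moves the arm, as the interface text tells. Its arguments: {"type":"object","properties":{"series":{"type":"array","items":{"type":"array","items":{"type":"array","items":{"type":"number"}}}}},"required":["series"]}

```bash
ls; mkdir -p pics
python3 - <<'E'
from bench import robot
import cv2,pickle
o=robot.get_obs();print(o)
for n in ("scene","top"):
    s=robot.snapshot(n);cv2.imwrite(f"pics/{n}0.png",s["img"]);pickle.dump(s,open(f"{n}0.pkl","wb"))
    print(n,s["vertical_fov"],s["cx"],s["cy"],s["rvec"],s["tvec"])
E
```

```text
pics
{'time': 0.0, 'joint_positions': array([-1.32711044e+00,  8.79631051e-02,  1.37221865e+00,  1.82637705e-05,
        1.68361330e+00, -1.03134019e-01]), 'qvel': array([ 0.00101675, -0.00154327, -0.00108028, -0.00059625, -0.00054984,
       -0.00184699]), 'joint_torque': array([ 8.32769583e-04, -3.40177953e+01, -3.02423644e+01,  7.16791023e-02,
        3.30221909e-02, -1.72293089e-04]), 'tool_pos': array([ 0.18680232, -0.51672864,  0.20431782]), 'ee_rot': array([-3.13940382e+00, -2.44795955e-04,  3.46821671e-01]), 'wrist_force': array([-0.51585189,  1.03476204, -0.12232425]), 'wrist_torque': array([-0.02739741, -0.05719745,  0.03265526]), 'width': 0.09404905025130833}
scene 47.747015888095326 287.1543583800401 208.9028491932388 [ 1.31789945  2.24701642 -0.91045138] [ 0.33416236 -0.30307516  1.84758606]
top 57.78930934878201 277.53058798383125 218.45959895433936 [ 2.14328448 -2.18224324  0.10346578] [-0.02363432  0.61846589  1.13447369]
```

View pics/scene0.png

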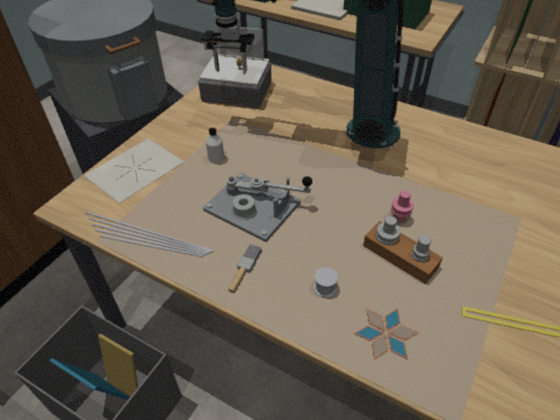

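View pics/top0.png

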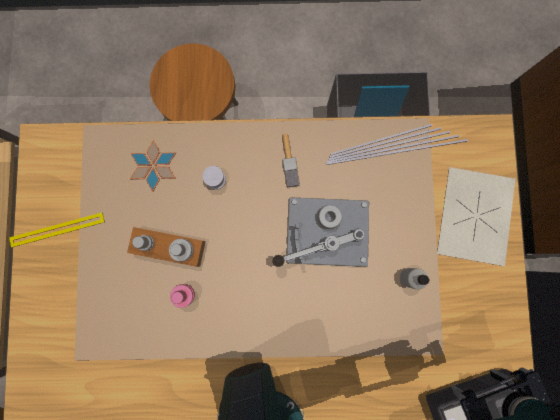

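The top view shows the large roller at (180,250) and the small one at (141,241) in the rack. The pink look-alike is at (182,296), the bore at (330,216), the pivot at (358,234) and the knob at (278,261).

```bash
cat > h.py <<'E'
import numpy as np,cv2
def cam(s):
    R,_=cv2.Rodrigues(np.array(s["rvec"],float));t=np.array(s["tvec"],float).ravel()
    f=s["img"].shape[0]/2/np.tan(np.radians(s["vertical_fov"])/2);return R,t,f
def proj(s,P):
    R,t,f=cam(s);c=np.atleast_2d(P)@R.T+t;return np.c_[c[:,0]/c[:,2]*f+s["cx"],c[:,1]/c[:,2]*f+s["cy"]]
def atz(s,u,v,z):
    R,t,f=cam(s);d=R.T@np.array([(u-s["cx"])/f,(v-s["cy"])/f,1]);C=-R.T@t;return C+d*(z-C[2])/d[2]
def cloud(s):
    R,t,f=cam(s);D=s["depth"];v,u=np.mgrid[:D.shape[0],:D.shape[1]]
    P=np.stack([(u-s["cx"])/f*D,(v-s["cy"])/f*D,D],-1);W=(P-t)@R;W[D==0]=np.nan;return W
E
python3 - <<'E'
from h import *;import pickle
s=pickle.load(open("top0.pkl","rb"));i=s["img"]
a=cv2.resize(i[215:310,115:215],None,fx=6,fy=6,interpolation=cv2.INTER_CUBIC);cv2.imwrite("pics/c1.png",a)
a=cv2.resize(i[190:280,260:380],None,fx=6,fy=6,interpolation=cv2.INTER_CUBIC);cv2.imwrite("pics/c2.png",a)
W=cloud(s)
for n,(u,v) in dict(large=(180,250),small=(141,241),pink=(182,296),bore=(330,216),housing=(322,209),pivot=(358,234),knob=(278,261),bench=(250,200),plate=(300,260)).items(): print(n,W[v,u].round(4))
print(-cam(s)[0].T@cam(s)[1])
s=pickle.load(open("scene0.pkl","rb"));i=s["img"]
a=cv2.resize(i[150:245,195:325],None,fx=6,fy=6,interpolation=cv2.INTER_CUBIC);cv2.imwrite("pics/c3.png",a)
E
```

```text
large [0.5245 0.2414 0.118 ]
small [0.5516 0.3507 0.1228]
pink [0.3963 0.2351 0.1159]
bore [ 0.6238 -0.1972  0.0204]
housing [ 0.641  -0.1687  0.0607]
pivot [ 0.5631 -0.2701  0.0768]
knob [ 0.4889 -0.0348  0.1273]
bench [0.6814 0.0515 0.0028]
plate [ 0.4904 -0.0982  0.0837]
[ 0.49536784 -0.0448136   1.19276638]
```

View pics/c1.png

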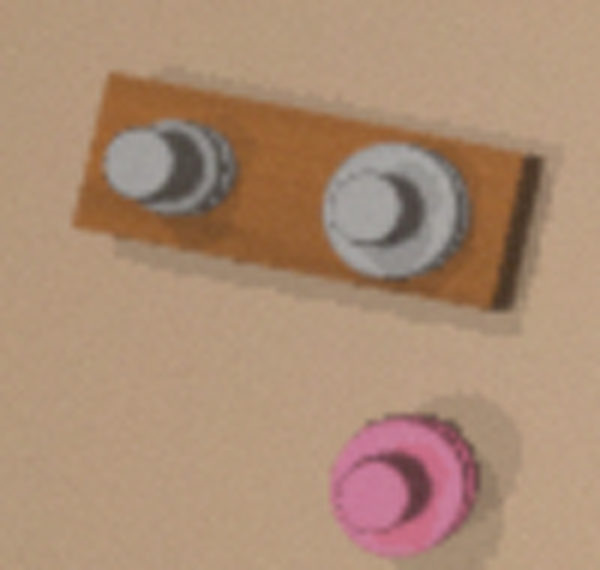

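View pics/c2.png

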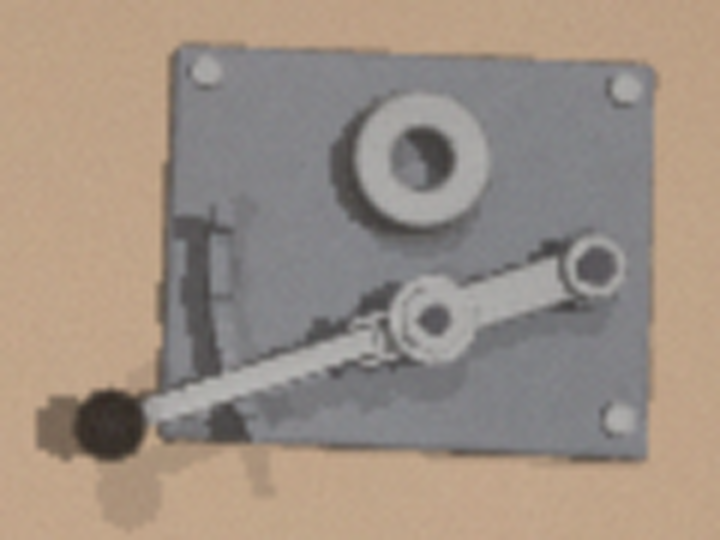

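View pics/c3.png

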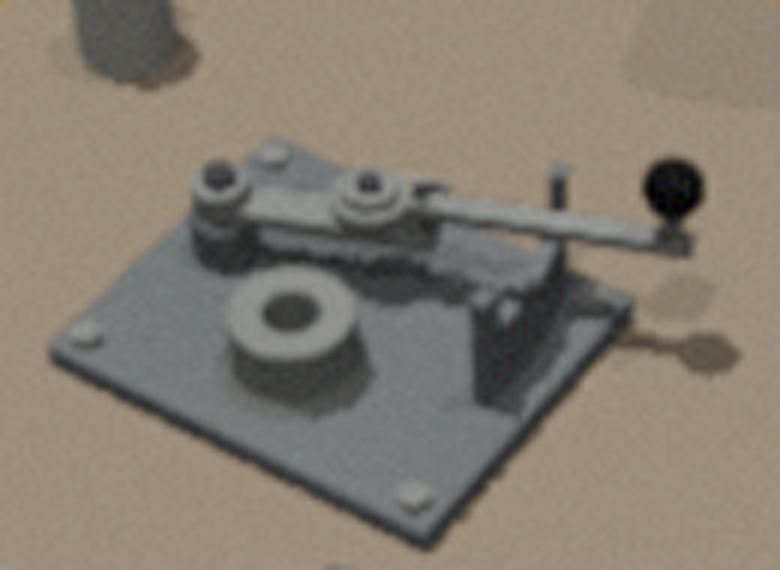

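Candidates: the large roller in the rack (top 180,250), the small roller in the rack (141,241), and the pink one loose at (182,296). The crop shows the rack's right-hand roller has the wider steel wheel, so I choose that one.

Run:
```python
from h import *;import pickle
s=pickle.load(open("top0.pkl","rb"))
def c1(x,y):return 115+(x+.5)/6-.5,215+(y+.5)/6-.5
def c2(x,y):return 260+(x+.5)/6-.5,190+(y+.5)/6-.5
print("large hub",atz(s,*c1(367,209),.122)); print("wheel",atz(s,*c1(392,211),.08))
print("rack NW,NE top",atz(s,*c1(110,73),.05),atz(s,*c1(528,152),.05),atz(s,*c1(74,227),.05),atz(s,*c1(492,307),.05))
print("bore out",atz(s,*c2(422,160),.06));print("bore",atz(s,*c2(422,158),.06))
print("pivot",atz(s,*c2(597,264),.072));print("knob",atz(s,*c2(110,425),.114))
for p in [(176,44),(653,64),(647,459),(162,437)]: print(atz(s,*c2(*p),.01))
t=pickle.load(open("scene0.pkl","rb"))
def c3(x,y):return 195+(x+.5)/6-.5,150+(y+.5)/6-.5
print("scene bore",atz(t,*c3(291,312),.06),"pivot",atz(t,*c3(220,178),.072),"knob",atz(t,*c3(673,187),.114))
# depth-mask circles
W=cloud(s)
def fit(m,name):
    m=m.astype(np.uint8);n,l,st,c=cv2.connectedComponentsWithStats(m)
    for k in range(1,n):
        if st[k,4]>25: print(name,c[k].round(2),st[k])
V,U=np.mgrid[:420,:560]
fit((W[...,2]>.1)&(W[...,2]<.15)&(U>120)&(U<215)&(V>220)&(V<320),"hub")
fit((W[...,2]>.05)&(W[...,2]<.07)&(U>300)&(U<355)&(V>195)&(V<240),"hous")
```

```text
large hub [0.52621927 0.2523282  0.122     ]
wheel [0.52624115 0.25175903 0.08      ]
rack NW,NE top [0.59898732 0.40297438 0.05      ] [0.55536477 0.19166528 0.05      ] [0.52191037 0.41932644 0.05      ] [0.47851891 0.20937693 0.05      ]
bore out [ 0.61875945 -0.19180518  0.06      ]
bore [ 0.61976234 -0.19183717  0.06      ]
pivot [ 0.56455034 -0.2743154   0.072     ]
knob [ 0.49041792 -0.0344885   0.114     ]
[ 0.68772967 -0.07155515  0.01      ]
[ 0.67238988 -0.3203631   0.01      ]
[ 0.46781292 -0.30860254  0.01      ]
[ 0.48333794 -0.06014063  0.01      ]
scene bore [ 0.62188932 -0.19388394  0.06      ] pivot [ 0.56379933 -0.27641372  0.072     ] knob [ 0.49131038 -0.03801011  0.114     ]
hub [139.04 241.85] [132 236  15  12 142]
hub [176.49 249.34] [170 244  14  12 137]
hub [177.36 297.1 ] [171 291  14  13 132]
hous [329.82 216.2 ] [319 205  23  23 327]
hous [347.23 236.42] [337 230  18  10  96]
```

```bash
cat >> h.py <<'E'
def to(o,p,yaw):
    from scipy.spatial.transform import Rotation as Ro
    R=Ro.from_euler("xyz",o["ee_rot"]);T=Ro.from_euler("xyz",[np.pi,0,yaw])
    print("now",np.round(o["time"],2),np.round(o["tool_pos"],4),np.round(o["ee_rot"],4),"F",np.round(o["wrist_force"],1),"w",round(o["width"],4))
    print("row",np.round((R.inv()*T).as_rotvec(),3),np.round(R.inv().apply(np.array(p)-o["tool_pos"])*100,2))
E
python3 - <<'E'
from h import *;from bench import robot
to(robot.get_obs(),[.526,.252,.22],1.57)
E
```

```text
now 0.1 [ 0.1868 -0.5168  0.2044] [-3.1396e+00 -2.0000e-04  3.4680e-01] F [0.1 0.  0.3] w 0.094
row [-2.000e-03 -1.000e-03 -1.223e+00] [ 58.03 -60.78  -1.42]
```

Call:
drive_tool --series '[[[0, 0, -0.07, 3.4, -3.6, -0.1, 100], [0, 0, -0.14, 6.8, -7.2, -0.2, 100], [0, 0, -0.21, 10.2, -10.7, -0.3, 100], [0, 0, -0.28, 13.6, -14.3, -0.3, 100], [0, 0, -0.36, 17, -17.9, -0.4, 100], [0, 0, -0.43, 20.5, -21.5, -0.5, 100], [0, 0, -0.5, 23.9, -25, -0.6, 100], [0, 0, -0.58, 27.3, -28.6, -0.7, 100], [0, 0, -0.65, 30.7, -32.2, -0.8, 100], [0, 0, -0.72, 34.1, -35.8, -0.8, 100], [0, 0, -0.79, 37.5, -39.3, -0.9, 100], [0, 0, -0.86, 41, -42.9, -1, 100], [0, 0, -0.94, 44.4, -46.5, -1.1, 100], [0, 0, -1.01, 47.8, -50, -1.2, 100], [0, 0, -1.08, 51.2, -53.6, -1.3, 100], [0, 0, -1.15, 54.6, -57.2, -1.4, 100], [0, 0, -1.22, 58, -60.8, -1.4, 100], [0, 0, -1.22, 58, -60.8, -1.4, 100], [0, 0, -1.22, 58, -60.8, -1.4, 100], [0, 0, -1.22, 58, -60.8, -1.4, 100]]]'

```text
time: 2.1
tool_pos: [0.5253, 0.2511, 0.2197]
ee_rot: [-3.141, -0.001, 1.566]
wrist_force: [0.1, 0.1, 0.6]
width: 0.0936
```

Run:
```python
from h import *;from bench import robot;import pickle
o=robot.get_obs();s=robot.snapshot("wrist");cv2.imwrite("pics/w1.png",s["img"]);pickle.dump((s,o),open("w1.pkl","wb"))
R,t,f=cam(s);print("campos",-R.T@t,f, proj(s,[[.526,.252,.122],[.526,.252,.08]]))
to(o,[.526,.252,.22],1.57)
```

```text
campos [0.52558315 0.33287959 0.39844233] 293.50896861619583 [[284.04811008 211.14217814]
 [283.94149996 200.59816706]]
now 2.1 [0.5253 0.2511 0.2197] [-3.1406e+00 -1.2000e-03  1.5655e+00] F [0.1 0.1 0.6] w 0.0936
row [-0.001 -0.001 -0.004] [ 0.09  0.07 -0.03]
```

View pics/w1.png

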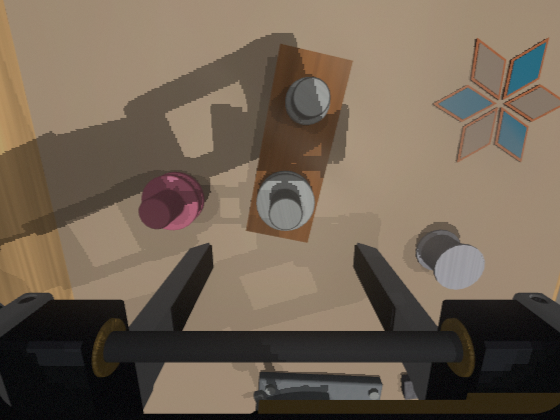

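The wrist view shows the large hub's top at (285,209), against a predicted (284,211). They agree to about 1 mm, so I go down and grip.

Call:
drive_tool --series '[[[0, 0, 0, 0.1, 0.1, 2.5, 100], [0, 0, 0, 0.1, 0.1, 5.5, 100], [0, 0, 0, 0.1, 0.1, 8.5, 100], [0, 0, 0, 0.1, 0.1, 11, 100], [0, 0, 0, 0.1, 0.1, 12.6, 100], [0, 0, 0, 0.1, 0.1, 13.3, 100], [0, 0, 0, 0.1, 0.1, 13.3, 100], [0, 0, 0, 0.1, 0.1, 13.3, 100]]]'

```text
time: 2.95
tool_pos: [0.527, 0.2516, 0.0887]
ee_rot: [3.139, -0.002, 1.564]
wrist_force: [0.7, 0.2, 0.8]
width: 0.0939
```

Run:
```python
from h import *;from bench import robot;import pickle
o=robot.get_obs();s=robot.snapshot("wrist");cv2.imwrite("pics/w2.png",s["img"]);pickle.dump((s,o),open("w2.pkl","wb"))
to(o,[.526,.252,.086],1.57)
```

```text
now 2.95 [0.527  0.2516 0.0887] [ 3.1394e+00 -2.4000e-03  1.5640e+00] F [0.7 0.2 0.8] w 0.0939
row [ 0.002 -0.002 -0.006] [ 0.04 -0.11  0.27]
```

View pics/w2.png

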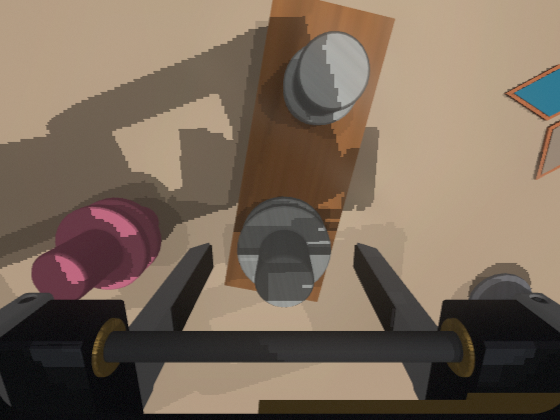

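The hub is centred between the fingers at about (285,270), so I close.

Call:
drive_tool --series '[[[0, 0, 0, 0, -0.1, 0.2, 80], [0, 0, 0, 0, -0.1, 0.2, 60], [0, 0, 0, 0, -0.1, 0.2, 45], [0, 0, 0, 0, -0.1, 0.2, 30], [0, 0, 0, 0, -0.1, 0.2, 20], [0, 0, 0, 0, -0.1, 0.2, 20], [0, 0, 0, 0, -0.1, 0.2, 20], [0, 0, 0, 0, -0.1, 0.2, 20]]]'

```text
time: 3.8
tool_pos: [0.5273, 0.2519, 0.0873]
ee_rot: [3.136, -0.003, 1.564]
wrist_force: [3.1, -0.5, -6.1]
width: 0.0339
```

Call:
drive_tool --series '[[[0, 0, 0, 0, 0, -0.5, 20], [0, 0, 0, 0, 0, -1.5, 20], [0, 0, 0, 0, 0, -3, 20], [0, 0, 0, 0, 0, -5, 20], [0, 0, 0, 0, 0, -7.5, 20], [0, 0, 0, 0, 0, -10, 20], [0, 0, 0, 0, 0, -12.5, 20], [0, 0, 0, 0, 0, -14.5, 20], [0, 0, 0, 0, 0, -16, 20], [0, 0, 0, 0, 0, -16, 20], [0, 0, 0, 0, 0, -16, 20]]]'

```text
time: 4.9
tool_pos: [0.526, 0.2514, 0.2469]
ee_rot: [3.137, -0.003, 1.564]
wrist_force: [0.3, 0.6, -7.0]
width: 0.0335
```

Run:
```python
from h import *;from bench import robot;import pickle
o=robot.get_obs();s=robot.snapshot("wrist");cv2.imwrite("pics/w3.png",s["img"]);pickle.dump((s,o),open("w3.pkl","wb"))
to(o,[.62,-.192,.25],1.57)
```

```text
now 4.9 [0.526  0.2514 0.2469] [ 3.1374e+00 -2.5000e-03  1.5643e+00] F [ 0.3  0.6 -7. ] w 0.0335
row [ 0.004 -0.002 -0.006] [-44.27   9.69  -0.38]
```

View pics/w3.png

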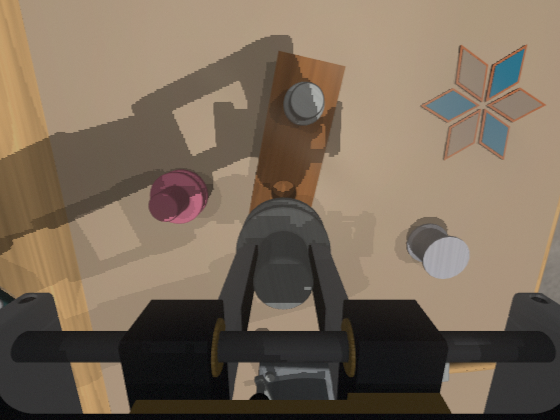

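Call:
drive_tool --series '[[[0, 0, 0, -1.5, 0.3, -0.3, 20], [0, 0, 0, -4.5, 1, -0.3, 20], [0, 0, 0, -8.5, 1.9, -0.3, 20], [0, 0, 0, -12.5, 2.7, -0.3, 20], [0, 0, 0, -16.5, 3.6, -0.3, 20], [0, 0, 0, -20.5, 4.5, -0.3, 20], [0, 0, 0, -24.5, 5.4, -0.3, 20], [0, 0, 0, -28.5, 6.2, -0.3, 20], [0, 0, 0, -32.5, 7.1, -0.3, 20], [0, 0, 0, -36.5, 8, -0.3, 20], [0, 0, 0, -40, 8.8, -0.3, 20], [0, 0, 0, -42.5, 9.3, -0.3, 20], [0, 0, 0, -44, 9.6, -0.3, 20], [0, 0, 0, -44.3, 9.7, -0.3, 20], [0, 0, 0, -44.3, 9.7, -0.3, 20], [0.004, -0.002, -0.006, -44.3, 9.7, -0.3, 20], [0.004, -0.002, -0.006, -44.3, 9.7, -0.3, 20]]]'

```text
time: 6.65
tool_pos: [0.6199, -0.1907, 0.2486]
ee_rot: [-3.14, -0.0, 1.573]
wrist_force: [-0.1, -0.5, -7.0]
width: 0.0336
```

Run:
```python
from h import *;from bench import robot;import pickle
o=robot.get_obs()
for n in("wrist","scene","top"):
    s=robot.snapshot(n);cv2.imwrite(f"pics/{n}4.png",s["img"]);pickle.dump((s,o),open(n+"4.pkl","wb"))
    if n=="scene": cv2.imwrite("pics/c4.png",cv2.resize(s["img"][110:250,195:325],None,fx=4.2,fy=4.2,interpolation=cv2.INTER_CUBIC))
to(o,[.62,-.192,.165],1.57)
```

```text
now 6.65 [ 0.6199 -0.1907  0.2486] [-3.1402e+00 -1.0000e-04  1.5727e+00] F [-0.1 -0.5 -7. ] w 0.0336
row [-0.001 -0.     0.003] [-0.13  0.02  8.36]
```

View pics/wrist4.png

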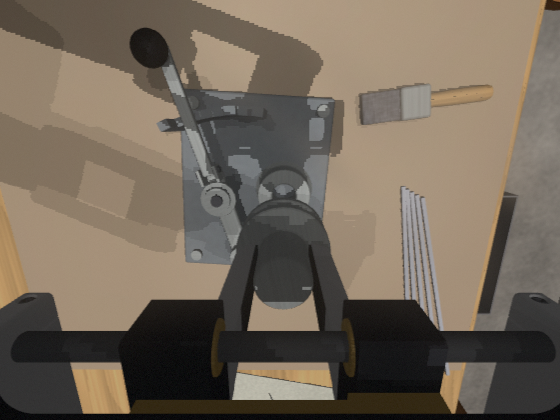

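View pics/c4.png

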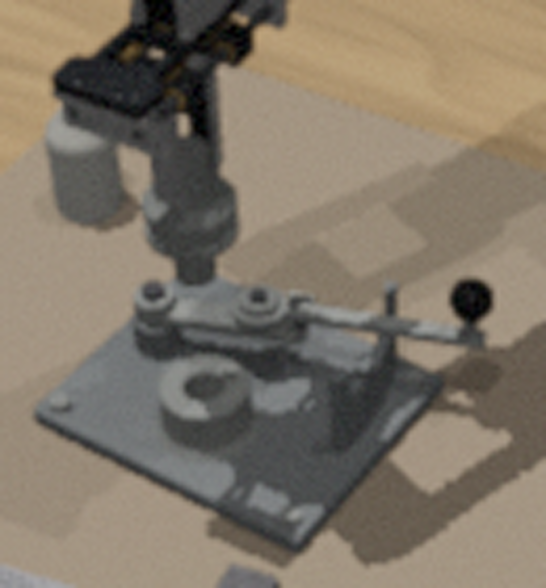

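View pics/top4.png

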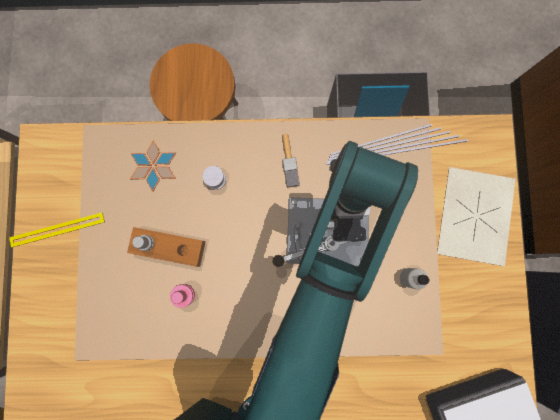

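The roller is held over the housing, which shows at (284,190) in the wrist view. I lower it to about 13 mm above and look again.

Call:
drive_tool --series '[[[0, 0, 0, -0.1, 0, 1.5, 20], [0, 0, 0, -0.1, 0, 4, 20], [0, 0, 0, -0.1, 0, 6.5, 20], [0, 0, 0, -0.1, 0, 8.5, 20], [0, 0, 0, -0.1, 0, 9.6, 20], [0, 0, 0, -0.1, 0, 10, 20], [0, 0, 0, -0.1, 0, 10, 20], [0, 0, 0, -0.1, 0, 10, 20]]]'

```text
time: 7.6
tool_pos: [0.6205, -0.1926, 0.1502]
ee_rot: [3.14, 0.001, 1.572]
wrist_force: [-0.1, 0.6, -7.0]
width: 0.0337
```

Run:
```python
from h import *;from bench import robot;import pickle
o=robot.get_obs()
for n in("wrist","scene"):
    s=robot.snapshot(n);pickle.dump((s,o),open(n+"5.pkl","wb"))
    if n=="scene": cv2.imwrite("pics/c5.png",cv2.resize(s["img"][160:230,205:285],None,fx=8,fy=8,interpolation=cv2.INTER_CUBIC))
    else: cv2.imwrite("pics/w5.png",cv2.resize(s["img"][110:310,180:380],None,fx=3,fy=3,interpolation=cv2.INTER_CUBIC))
to(o,[.62,-.192,.15],1.57)
```

```text
now 7.6 [ 0.6205 -0.1926  0.1502] [3.1403e+00 1.3000e-03 1.5718e+00] F [-0.1  0.6 -7. ] w 0.0337
row [0.001 0.001 0.002] [ 0.06 -0.05  0.02]
```

View pics/w5.png

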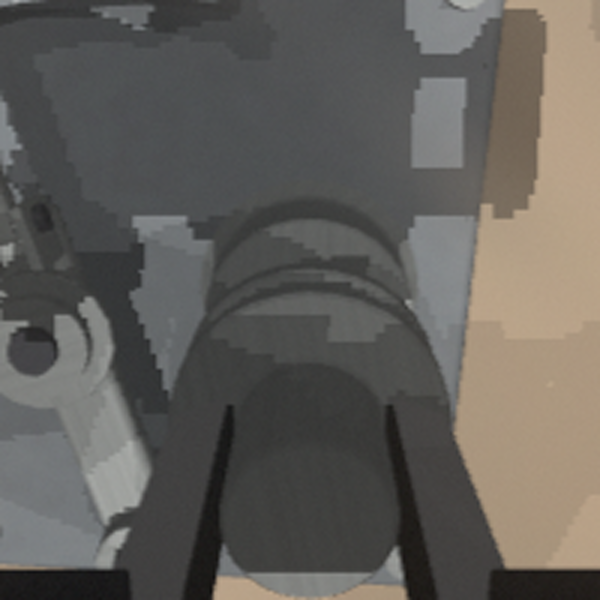

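View pics/c5.png

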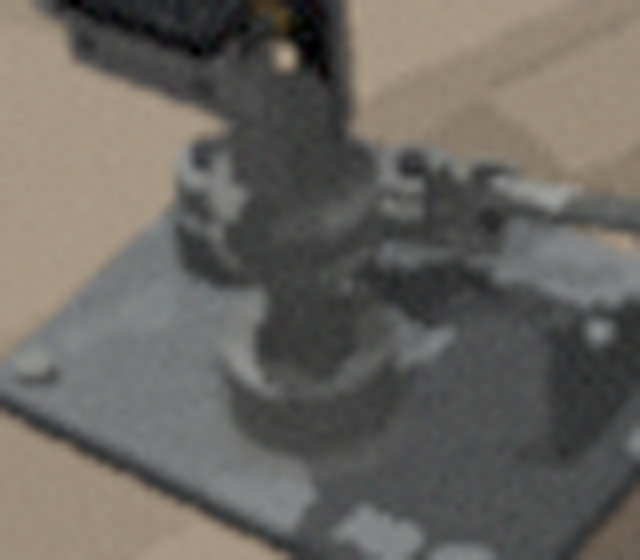

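Call:
drive_tool --series '[[[0, 0, 0, 0.05, -0.03, 0.5, 20], [0, 0, 0, 0.05, -0.05, 0.8, 20], [0, 0, 0, 0.05, -0.05, 1.0, 20], [0, 0, 0, 0.05, -0.05, 1.2, 20], [0, 0, 0, 0.05, -0.05, 1.4, 20], [0, 0, 0, 0.05, -0.05, 1.5, 20], [0, 0, 0, 0.05, -0.05, 1.6, 20], [0, 0, 0, 0.05, -0.05, 1.6, 20]]]'

```text
time: 8.5
tool_pos: [0.6201, -0.1922, 0.1343]
ee_rot: [3.14, 0.001, 1.572]
wrist_force: [0.5, -0.9, -7.0]
width: 0.0336
```

Call:
drive_tool --series '[[[0, 0, 0, 0, 0, 0.1, 20], [0, 0, 0, 0, 0, 0.2, 20], [0, 0, 0, 0, 0, 0.3, 20], [0, 0, 0, 0, 0, 0.4, 20], [0, 0, 0, 0, 0, 0.5, 20], [0, 0, 0, 0, 0, 0.5, 20]]]'

```text
time: 9.1
tool_pos: [0.62, -0.1922, 0.1291]
ee_rot: [3.14, 0.001, 1.572]
wrist_force: [-1.2, 0.2, -7.3]
width: 0.0336
```

The spindle has gone about 8 mm past the expected contact with no force, so it is in the bore. I carry on down.

Call:
drive_tool --series '[[[0, 0, 0, 0, 0, 0.2, 20], [0, 0, 0, 0, 0, 0.4, 20], [0, 0, 0, 0, 0, 0.6, 20], [0, 0, 0, 0, 0, 0.8, 20], [0, 0, 0, 0, 0, 1.0, 20], [0, 0, 0, 0, 0, 1.2, 20], [0, 0, 0, 0, 0, 1.4, 20], [0, 0, 0, 0, 0, 1.6, 20], [0, 0, 0, 0, 0, 1.8, 20], [0, 0, 0, 0, 0, 2.0, 20], [0, 0, 0, 0, 0, 2.1, 20], [0, 0, 0, 0, 0, 2.2, 20], [0, 0, 0, 0, 0, 2.3, 20], [0, 0, 0, 0, 0, 2.4, 20], [0, 0, 0, 0, 0, 2.5, 20], [0, 0, 0, 0, 0, 2.6, 20], [0, 0, 0, 0, 0, 2.6, 20]]]'

```text
time: 10.8
tool_pos: [0.6201, -0.1923, 0.1029]
ee_rot: [3.14, 0.001, 1.572]
wrist_force: [-0.4, -0.5, -8.7]
width: 0.0336
```

Call:
drive_tool --series '[[[0, 0, 0, 0, 0, 0.1, 20], [0, 0, 0, 0, 0, 0.15, 20], [0, 0, 0, 0, 0, 0.2, 20], [0, 0, 0, 0, 0, 0.25, 20], [0, 0, 0, 0, 0, 0.3, 20], [0, 0, 0, 0, 0, 0.35, 20], [0, 0, 0, 0, 0, 0.4, 20], [0, 0, 0, 0, 0, 0.45, 20], [0, 0, 0, 0, 0, 0.45, 20]]]'

```text
time: 11.7
tool_pos: [0.6201, -0.1923, 0.0983]
ee_rot: [3.14, 0.001, 1.572]
wrist_force: [0.2, -0.8, -7.6]
width: 0.0333
```

Call:
drive_tool --series '[[[0, 0, 0, 0, 0, 0.05, 20], [0, 0, 0, 0, 0, 0.1, 20], [0, 0, 0, 0, 0, 0.15, 20], [0, 0, 0, 0, 0, 0.2, 20], [0, 0, 0, 0, 0, 0.2, 20]]]'

```text
time: 12.2
tool_pos: [0.6201, -0.1924, 0.0972]
ee_rot: [3.14, 0.002, 1.572]
wrist_force: [-1.5, 0.0, -3.1]
width: 0.0338
```

Call:
drive_tool --series '[[[0, 0, 0, 0, 0, 0.1, 20], [0, 0, 0, 0, 0, 0.15, 20], [0, 0, 0, 0, 0, 0.2, 20], [0, 0, 0, 0, 0, 0.2, 20]]]'

```text
time: 12.6
tool_pos: [0.6202, -0.1925, 0.097]
ee_rot: [3.139, 0.002, 1.572]
wrist_force: [-4.0, -0.9, 5.5]
width: 0.0335
```

Run:
```python
from h import *;from bench import robot;import pickle
o=robot.get_obs()
for n in("wrist","scene"):
    s=robot.snapshot(n)
    if n=="scene": cv2.imwrite("pics/c6.png",cv2.resize(s["img"][160:230,205:325],None,fx=6,fy=6,interpolation=cv2.INTER_CUBIC))
    else: cv2.imwrite("pics/w6.png",s["img"])
to(o,[.62,-.192,.15],1.57)
```

```text
now 12.6 [ 0.6202 -0.1925  0.097 ] [3.1388e+00 2.5000e-03 1.5717e+00] F [-4.  -0.9  5.5] w 0.0335
row [0.003 0.002 0.002] [ 0.04 -0.01 -5.3 ]
```

View pics/c6.png

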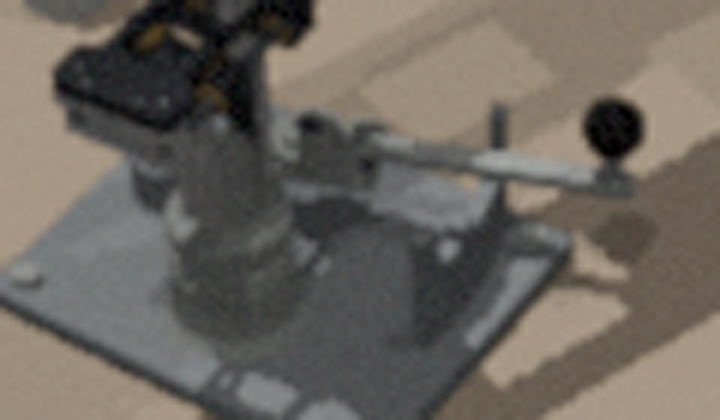

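View pics/w6.png

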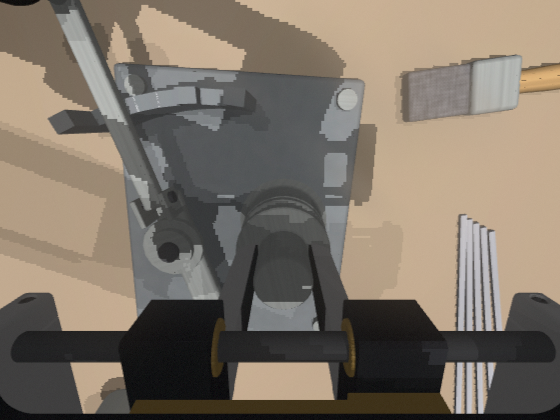

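The wheel is home: it sits on the housing, TCP z is 0.097 as predicted, and the force has gone up to +5 N. I release and rise.

Call:
drive_tool --series '[[[0, 0, 0, 0, 0, 0, 40], [0, 0, 0, 0, 0, -0.1, 55], [0, 0, 0, 0, 0, -0.1, 65], [0, 0, 0, 0, 0, -0.1, 65], [0, 0, 0, 0, 0, -1, 65], [0, 0, 0, 0, 0, -3, 65], [0, 0, 0, 0, 0, -5.5, 65], [0, 0, 0, 0, 0, -8.5, 65], [0, 0, 0, 0, 0, -11, 65], [0, 0, 0, 0, 0, -12, 65], [0, 0, 0, 0, 0, -12, 65]]]'

```text
time: 13.8
tool_pos: [0.6208, -0.1926, 0.2196]
ee_rot: [3.134, 0.004, 1.572]
wrist_force: [0.6, -0.4, -0.2]
width: 0.061
```

```bash
cat >> h.py <<'E'
BY=-.058;PIV=np.array([.564,-.274])
def knob(a,th,r0=120):
    c,s=np.cos(th),np.sin(th);r=(120+130*c-39*s)/1000;z=.075+(130*s+39*c)/1000;w=a+BY
    return np.array([PIV[0]-r*np.sin(w),PIV[1]+r*np.cos(w),z])
E
python3 - <<'E'
from h import *;from bench import robot;import pickle
o=robot.get_obs();to(o,[.491,-.036,.215],1.868)
s=robot.snapshot("wrist");cv2.imwrite("pics/w7.png",s["img"]);print(proj(s,[[.491,-.036,.114],[.62,-.192,.132],[.564,-.274,.072]]))
pickle.dump((s,o),open("w7.pkl","wb"));print(knob(.355,0),knob(0,0))
W=cloud(s);R,t,f=cam(s);print(-R.T@t)
E
```

```text
now 13.8 [ 0.6208 -0.1926  0.2196] [3.1345 0.0042 1.5717] F [ 0.6 -0.4 -0.2] w 0.061
row [ 0.006  0.005 -0.296] [ 15.67 -12.97   0.3 ]
[[129.69709058  32.58782191]
 [281.68654391 213.97859967]
 [235.80734462 263.60888399]]
[ 0.49083678 -0.03494531  0.114     ] [ 0.57849187 -0.02442038  0.114     ]
[ 0.61918272 -0.10984511  0.39794628]
```

View pics/w7.png

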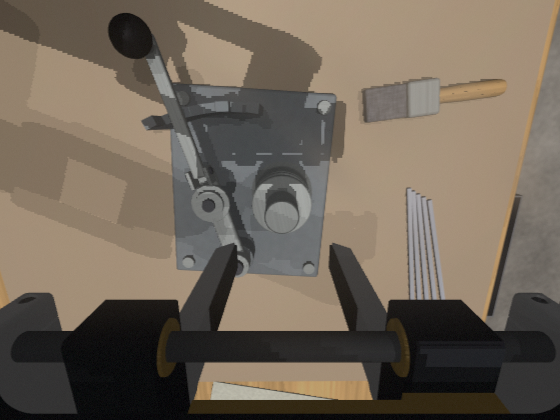

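The roller stands upright in the housing at (282,214), and the knob is at (130,36). I move above the knob.

Call:
drive_tool --series '[[[0, 0, -0.03, 2, -1.6, 0, 65], [0.006, 0.005, -0.08, 5, -4.1, 0, 65], [0.006, 0.005, -0.14, 8.5, -7, 0, 65], [0.006, 0.005, -0.2, 11.5, -9.5, 0, 65], [0.006, 0.005, -0.26, 14, -11.6, 0, 80], [0.006, 0.005, -0.3, 15.3, -12.8, 0, 80], [0.006, 0.005, -0.3, 15.6, -13, 0, 80], [0.006, 0.005, -0.3, 15.6, -13, 0, 80]]]'

```text
time: 14.65
tool_pos: [0.4901, -0.0366, 0.2158]
ee_rot: [-3.139, -0.002, 1.871]
wrist_force: [0.5, -0.3, -0.3]
width: 0.075
```

Run:
```python
from h import *;from bench import robot;import pickle
o=robot.get_obs();to(o,[.491,-.036,.097],1.868)
s=robot.snapshot("wrist");cv2.imwrite("pics/w8.png",s["img"]);print(proj(s,[knob(.355,0),[.491,-.036,.114]]))
pickle.dump((s,o),open("w8.pkl","wb"))
```

```text
now 14.65 [ 0.4901 -0.0366  0.2158] [-3.1386e+00 -1.7000e-03  1.8712e+00] F [ 0.5 -0.3 -0.3] w 0.075
row [-0.003 -0.002  0.003] [1.000e-02 1.400e-01 1.188e+01]
[[285.21720203 209.74857796]
 [285.05842444 210.76785365]]
```

View pics/w8.png

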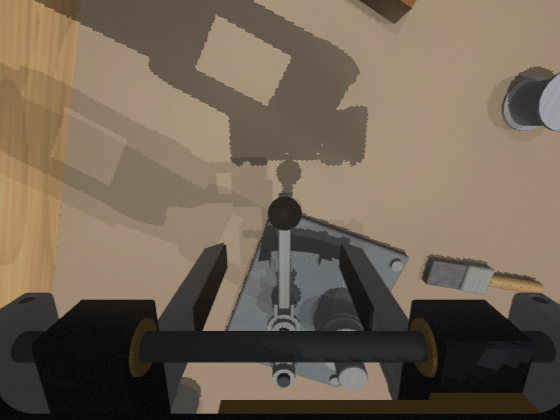

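The knob is at (285,212), centred between the fingers with the lever running straight down the picture. I go down and grip it.

Call:
drive_tool --series '[[[0, 0, 0, -0.1, 0.1, 2.5, 80], [0, 0, 0, -0.1, 0.1, 5.5, 80], [0, 0, 0, -0.1, 0.1, 8.5, 80], [0, 0, 0, -0.1, 0.1, 10.6, 80], [0, 0, 0, -0.1, 0.1, 11.6, 80], [0, 0, 0, -0.1, 0.1, 11.9, 80], [0, 0, 0, -0.1, 0.1, 11.9, 80], [0, 0, 0, -0.1, 0.1, 11.9, 60], [0, 0, 0, -0.1, 0.1, 11.9, 45], [0, 0, 0, -0.1, 0.1, 11.9, 35], [0, 0, 0, -0.1, 0.1, 11.9, 20], [0, 0, 0, -0.1, 0.1, 11.9, 20], [0, 0, 0, -0.1, 0.1, 11.9, 20]]]'

```text
time: 16.0
tool_pos: [0.4914, -0.0376, 0.097]
ee_rot: [-3.139, -0.001, 1.871]
wrist_force: [0.1, -0.0, 0.4]
width: 0.0325
```

Run:
```python
from h import *;from bench import robot;from scipy.spatial.transform import Rotation as Ro
o=robot.get_obs();p=o["tool_pos"];to(o,p,o["ee_rot"][2])
s=robot.snapshot("wrist");cv2.imwrite("pics/w9.png",s["img"])
d=p[:2]-PIV;a0=np.arctan2(-d[0],d[1])-BY;print("a",a0,"r",np.hypot(*d))
R=Ro.from_euler("xyz",o["ee_rot"]);off=p-knob(a0,0)
def row(a,th):
    P=knob(a,th)+Ro.from_euler("z",a-a0).apply(off);print(round(a,3),round(th,3),"rz",round(-(a-a0),3),np.round(R.inv().apply(P-p)*100,2))
for th in np.linspace(0,.32,9):row(a0,th)
for a in np.linspace(a0,0,17):row(a,.32)
for th in np.linspace(.32,0,9):row(0,th)
```

```text
now 16.0 [ 0.4914 -0.0376  0.097 ] [-3.1390e+00 -1.5000e-03  1.8707e+00] F [ 0.1 -0.   0.4] w 0.0325
row [-0.003 -0.001  0.   ] [0. 0. 0.]
a 0.3560431675159665 r 0.2472618398403826
0.356 0.0 rz -0.0 [0. 0. 0.]
0.356 0.04 rz -0.0 [-0.17 -0.   -0.52]
0.356 0.08 rz -0.0 [-0.35 -0.   -1.03]
0.356 0.12 rz -0.0 [-0.56 -0.   -1.53]
0.356 0.16 rz -0.0 [-0.78 -0.01 -2.02]
0.356 0.2 rz -0.0 [-1.03 -0.01 -2.51]
0.356 0.24 rz -0.0 [-1.3  -0.01 -2.98]
0.356 0.28 rz -0.0 [-1.58 -0.01 -3.44]
0.356 0.32 rz -0.0 [-1.88 -0.01 -3.89]
0.356 0.32 rz -0.0 [-1.88 -0.01 -3.89]
0.334 0.32 rz 0.022 [-1.89  0.49 -3.9 ]
0.312 0.32 rz 0.045 [-1.91  1.   -3.9 ]
0.289 0.32 rz 0.067 [-1.93  1.51 -3.9 ]
0.267 0.32 rz 0.089 [-1.98  2.02 -3.9 ]
0.245 0.32 rz 0.111 [-2.03  2.52 -3.9 ]
0.223 0.32 rz 0.134 [-2.09  3.03 -3.9 ]
0.2 0.32 rz 0.156 [-2.16  3.53 -3.9 ]
0.178 0.32 rz 0.178 [-2.25  4.03 -3.91]
0.156 0.32 rz 0.2 [-2.35  4.53 -3.91]
0.134 0.32 rz 0.223 [-2.45  5.03 -3.91]
0.111 0.32 rz 0.245 [-2.57  5.52 -3.91]
0.089 0.32 rz 0.267 [-2.7   6.01 -3.91]
0.067 0.32 rz 0.289 [-2.84  6.5  -3.91]
0.045 0.32 rz 0.312 [-2.99  6.99 -3.91]
0.022 0.32 rz 0.334 [-3.16  7.47 -3.92]
0.0 0.32 rz 0.356 [-3.33  7.94 -3.92]
0 0.32 rz 0.356 [-3.33  7.94 -3.92]
0 0.28 rz 0.356 [-3.05  8.05 -3.47]
0 0.24 rz 0.356 [-2.78  8.15 -3.  ]
0 0.2 rz 0.356 [-2.53  8.25 -2.53]
0 0.16 rz 0.356 [-2.3   8.33 -2.05]
0 0.12 rz 0.356 [-2.09  8.42 -1.55]
0 0.08 rz 0.356 [-1.9   8.49 -1.05]
0 0.04 rz 0.356 [-1.72  8.56 -0.54]
0 0.0 rz 0.356 [-1.57  8.62 -0.02]
```

View pics/w9.png

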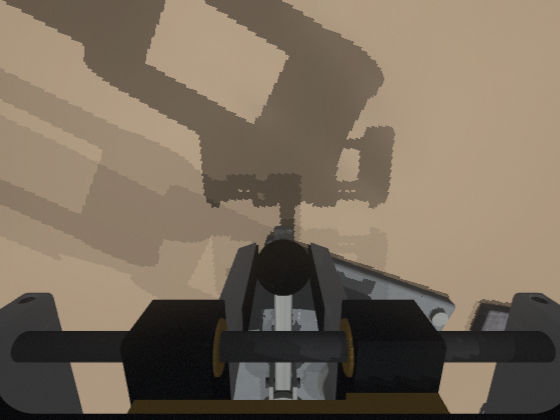

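The knob at (283,267) is between the pads, with the opening at 32.5 mm. I raise the lever along its arc.

Call:
drive_tool --series '[[[0, 0, 0, -0.15, 0, -0.5, 20], [0, 0, 0, -0.35, 0, -1.0, 20], [0, 0, 0, -0.55, 0, -1.5, 20], [0, 0, 0, -0.8, 0, -2.0, 20], [0, 0, 0, -1.05, 0, -2.5, 20], [0, 0, 0, -1.3, 0, -3.0, 20], [0, 0, 0, -1.6, 0, -3.45, 20], [0, 0, 0, -1.9, 0, -3.9, 20], [0, 0, 0, -1.9, 0, -3.9, 20]]]'

```text
time: 16.95
tool_pos: [0.4976, -0.0564, 0.1369]
ee_rot: [-3.14, -0.001, 1.87]
wrist_force: [-0.4, -0.4, -3.8]
width: 0.033
```

Run:
```python
from h import *;from bench import robot;from scipy.spatial.transform import Rotation as Ro
o=robot.get_obs();p=o["tool_pos"];to(o,p,o["ee_rot"][2])
s=robot.snapshot("wrist");cv2.imwrite("pics/w10.png",s["img"])
s=robot.snapshot("scene");cv2.imwrite("pics/c10.png",cv2.resize(s["img"][140:240,195:325],None,fx=5,fy=5,interpolation=cv2.INTER_CUBIC))
a0=.356
R=Ro.from_euler("xyz",o["ee_rot"]);off=p-knob(a0,.32);print("off",off)
def row(a,th):
    P=knob(a,th)+Ro.from_euler("z",a-a0).apply(off);print(round(a,3),round(th,3),"rz",round(-(a-a0),3),np.round(R.inv().apply(P-p)*100,2))
for a in np.linspace(a0,0,15):row(a,.32)
```

```text
now 16.95 [ 0.4976 -0.0564  0.1369] [-3.1401e+00 -5.0000e-04  1.8701e+00] F [-0.4 -0.4 -3.8] w 0.033
row [-0.002 -0.001  0.   ] [0. 0. 0.]
off [ 0.00150846 -0.00333221 -0.01606272]
0.356 0.32 rz -0.0 [0. 0. 0.]
0.331 0.32 rz 0.025 [-0.01  0.58 -0.  ]
0.305 0.32 rz 0.051 [-0.03  1.16 -0.  ]
0.28 0.32 rz 0.076 [-0.07  1.73 -0.  ]
0.254 0.32 rz 0.102 [-0.13  2.31 -0.  ]
0.229 0.32 rz 0.127 [-0.19  2.88 -0.  ]
0.203 0.32 rz 0.153 [-0.28  3.46 -0.01]
0.178 0.32 rz 0.178 [-0.37  4.03 -0.01]
0.153 0.32 rz 0.203 [-0.48  4.59 -0.01]
0.127 0.32 rz 0.229 [-0.61  5.16 -0.01]
0.102 0.32 rz 0.254 [-0.75  5.72 -0.01]
0.076 0.32 rz 0.28 [-0.91  6.28 -0.01]
0.051 0.32 rz 0.305 [-1.07  6.83 -0.01]
0.025 0.32 rz 0.331 [-1.26  7.38 -0.01]
0.0 0.32 rz 0.356 [-1.45  7.92 -0.01]
```

View pics/w10.png

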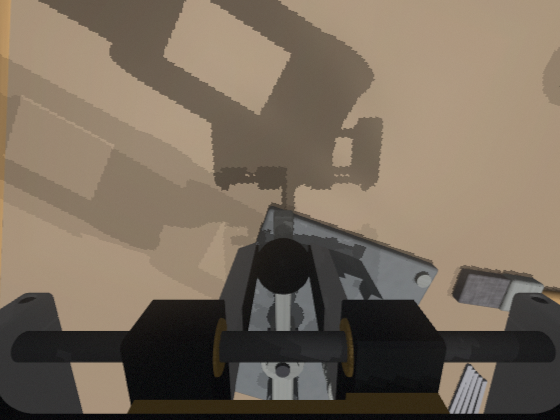

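View pics/c10.png

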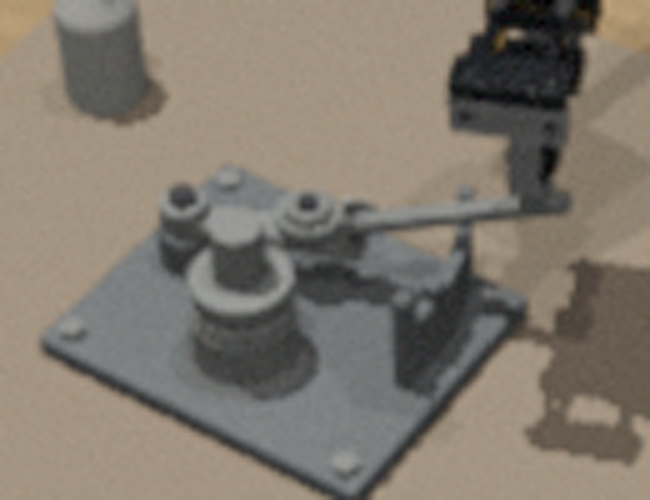

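The lever is raised clear of the gate and the roller is flush on the housing. I swing it in.

Call:
drive_tool --series '[[[0, 0, 0.025, 0, 0.58, 0, 20], [0, 0, 0.051, 0, 1.16, 0, 20], [0, 0, 0.076, -0.1, 1.73, 0, 20], [0, 0, 0.102, -0.13, 2.31, 0, 20], [0, 0, 0.127, -0.2, 2.88, 0, 20], [0, 0, 0.153, -0.28, 3.46, 0, 20], [0, 0, 0.178, -0.37, 4.03, 0, 20], [0, 0, 0.203, -0.48, 4.6, 0, 20], [0, 0, 0.229, -0.6, 5.16, 0, 20], [0, 0, 0.254, -0.75, 5.72, 0, 20], [0, 0, 0.28, -0.9, 6.28, 0, 20], [0, 0, 0.305, -1.07, 6.83, 0, 20], [0, 0, 0.331, -1.26, 7.3, 0, 20], [0, 0, 0.345, -1.35, 7.6, 0, 20], [0, 0, 0.356, -1.45, 7.8, 0, 20], [0, 0, 0.356, -1.45, 7.9, 0, 20], [0, 0, 0.356, -1.45, 7.9, 0, 20]]]'

```text
time: 18.75
tool_pos: [0.5776, -0.0464, 0.1362]
ee_rot: [-3.14, -0.001, 1.514]
wrist_force: [1.5, 1.1, -2.5]
width: 0.0323
```

```bash
cat > n.py <<'E'
from h import *;from bench import robot;import sys
n=sys.argv[1];o=robot.get_obs();p=o["tool_pos"];to(o,p,BY+np.pi/2)
d=p[:2]-PIV;print("a",np.arctan2(-d[0],d[1])-BY,"r",np.hypot(*d))
s=robot.snapshot("wrist");cv2.imwrite(f"pics/w{n}.png",s["img"])
s=robot.snapshot("scene");cv2.imwrite(f"pics/c{n}.png",cv2.resize(s["img"][140:240,195:325],None,fx=6,fy=6,interpolation=cv2.INTER_CUBIC))
E
python3 n.py 11
```

```text
now 18.75 [ 0.5776 -0.0464  0.1362] [-3.1403e+00 -7.0000e-04  1.5144e+00] F [ 1.5  1.1 -2.5] w 0.0323
row [-0.001 -0.001  0.002] [0. 0. 0.]
a -0.001522198193884168 r 0.22801382001321885
```

View pics/w11.png

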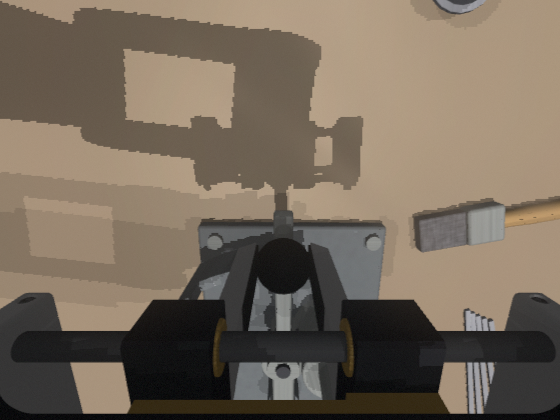

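View pics/c11.png

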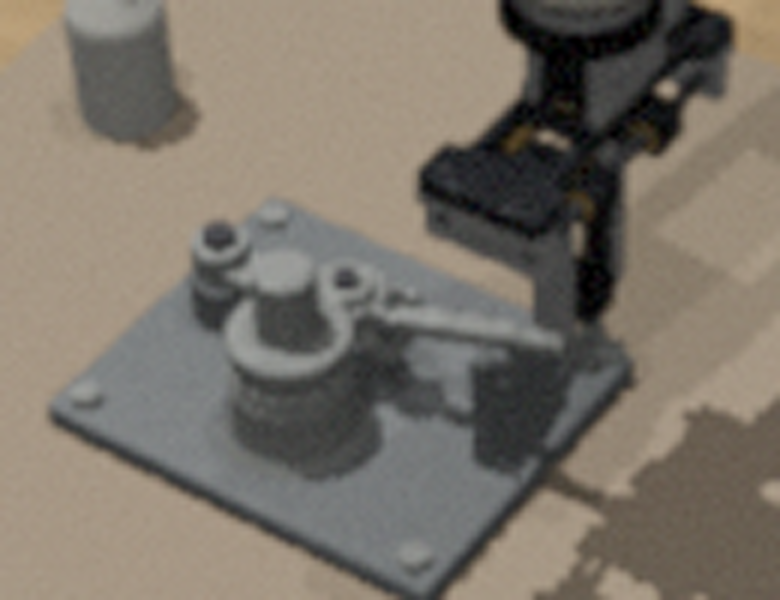

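The arm is over the closed notch (a ≈ -0.002) and the pressure roller has entered the groove. I lower the lever along its arc.

Call:
drive_tool --series '[[[0, 0, 0, 0.3, 0, 0.45, 20], [0, 0, 0, 0.6, 0, 0.9, 20], [0, 0, 0, 0.85, 0, 1.4, 20], [0, 0, 0, 1.1, 0, 1.85, 20], [0, 0, 0, 1.3, 0, 2.35, 20], [0, 0, 0, 1.5, 0, 2.85, 20], [0, 0, 0, 1.6, 0, 3.1, 20], [0, 0, 0, 1.6, 0, 3.1, 20]]]'

```text
time: 19.65
tool_pos: [0.5781, -0.03, 0.1046]
ee_rot: [-3.139, -0.001, 1.515]
wrist_force: [0.2, 0.9, -1.1]
width: 0.0324
```

Call:
drive_tool --series '[[[0, 0, 0, 0.1, 0, 0.2, 20], [0, 0, 0, 0.15, 0, 0.4, 20], [0, 0, 0, 0.2, 0, 0.55, 20], [0, 0, 0, 0.25, 0, 0.7, 20], [0, 0, 0, 0.27, 0, 0.76, 20], [0, 0, 0, 0.27, 0, 0.76, 20]]]'

```text
time: 20.25
tool_pos: [0.5784, -0.0276, 0.0977]
ee_rot: [-3.14, -0.0, 1.515]
wrist_force: [-0.7, -0.2, 2.8]
width: 0.0326
```

```bash
python3 n.py 12
```

```text
now 20.25 [ 0.5784 -0.0276  0.0977] [-3.1401e+00 -5.0000e-04  1.5146e+00] F [-0.7 -0.2  2.8] w 0.0326
row [-0.001 -0.     0.002] [0. 0. 0.]
a -0.00021157564169398818 r 0.24681010858573585
```

View pics/c12.png

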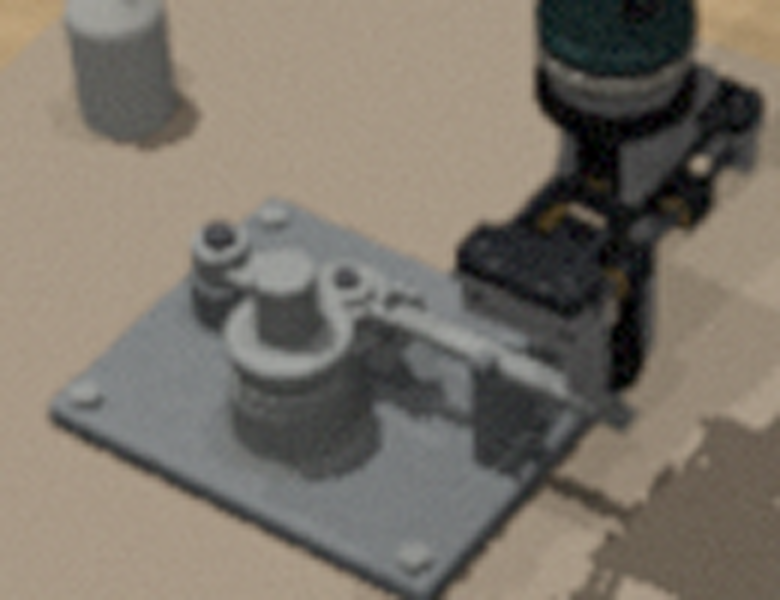

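The lever lies in the notch and the force has turned upward (+2.8 N). I let go and rise.

Call:
drive_tool --series '[[[0, 0, 0, 0, 0, 0, 40], [0, 0, 0, 0, 0, 0, 55], [0, 0, 0, 0, 0, 0, 70], [0, 0, 0, 0, 0, 0, 80], [0, 0, 0, 0, 0, 0, 80], [0, 0, 0, 0, 0, -1, 80], [0, 0, 0, 0, 0, -3, 80], [0, 0, 0, 0, 0, -6, 80], [0, 0, 0, 0, 0, -9, 80], [0, 0, 0, 0, 0, -12, 80], [0, 0, 0, 0, 0, -13, 80], [0, 0, 0, 0, 0, -13, 80]]]'

```text
time: 21.55
tool_pos: [0.5796, -0.0278, 0.2302]
ee_rot: [3.138, -0.0, 1.515]
wrist_force: [-0.3, -0.8, 0.3]
width: 0.0755
```

```bash
python3 n.py 13
python3 - <<'E'
from h import *;from bench import robot
s=robot.snapshot("wrist");print(s["depth"].shape,proj(s,[knob(0,0),knob(.05,0)]))
W=cloud(s);v,u=[int(round(x)) for x in proj(s,[knob(0,0)])[0][::-1]];print("knob top",np.nanmax(W[v-6:v+6,u-6:u+6,2]))
E
```

```text
now 21.55 [ 0.5796 -0.0278  0.2302] [ 3.1382e+00 -1.0000e-04  1.5146e+00] F [-0.3 -0.8  0.3] w 0.0755
row [ 0.003 -0.     0.002] [0. 0. 0.]
a -0.005216699175979826 r 0.24665297507871659
(420, 560) [[283.67415223 204.91035653]
 [271.5139765  205.17786568]]
knob top 0.1315419928352562
```

View pics/w13.png

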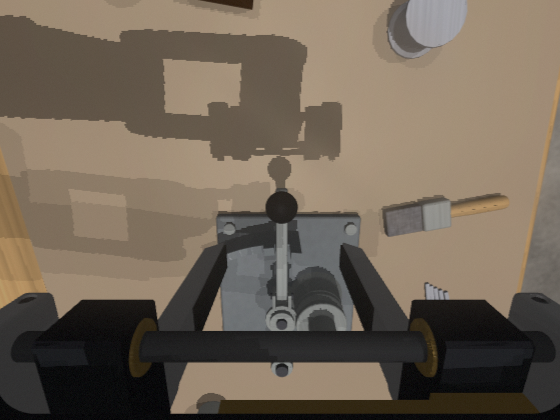

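View pics/c13.png

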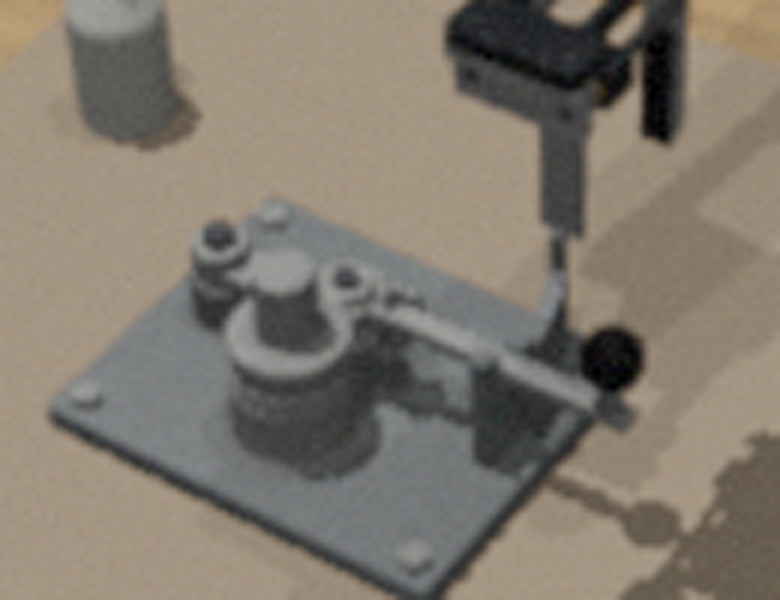

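The knob is at (282,207), the predicted closed position to within about 2 px. Its top is at 131.5 mm, against 131 mm expected for fully down, and the gripper is clear.

```bash
python3 -c "
from bench import robot
print(robot.close_job())"
```

```text
the job is handed in; nothing more can be done
None
```

The bender is set up for the wide curve: the large roller is seated in the housing and the lever is down in the closed notch. I handed the job in at about 21.6 s of the 56 s allowed. It reported no verdict.

- **Roller:** I held the large steel roller down the bore until the wheel rested on the housing. The tool stopped at 97 mm, the height I had worked out for fully home. The push at the end was light: the wrist reading rose from -7 N (the roller's weight) to +5.5 N.
- **Lever:** I lifted it clear of the gate, swung it to the closed end and lowered it until it touched the notch floor (about +3 N), then let go. The last images put the arm within about 0.007 rad of closed, inside the notch's ±0.016. The top of the knob is at 131.5 mm, against 131 mm for fully down.
- **Rest of the bench:** I did not touch the small roller, the pink roller, the bottle, the spool or the brush. The gripper ended clear of everything.

No check failed. The only disagreements were 1–3 mm between the cameras, within what the bore and notch allow.

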